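# Roll-test two small rolling pins and reject the warped one

## Robot

A 7-joint arm with a two-finger parallel gripper is mounted at the origin on a cart in front of the work surface, level with it; the furniture and walls round the work are solid. World frame = base frame: x ahead of the robot, y to its left, z up, the work surface at z = 0. Lengths are in m, angles in rad, forces in N, time in s.
With the tool pointing down it reaches from about 0.425 to 1.025 m from the base axis. Payload 3.6 kg.
Tool frame: the origin (TCP) lies midway between the tips of the shut fingers; the grasp point (between the pads) lies 19 mm behind it; z points along the fingers, y is the direction in which the jaws open and shut (so a half turn about z gives the same grasp; the last joint's range is limited). The gripper opens to 85 mm and grips with 20 to 120 N. Pads are 22 mm wide; open, the fingers measure 114 mm over their backs; the gripper's body (76 mm by 85 mm) begins 54 mm behind the grasp point. The pads swing forward as they close: fully open they stand 13 mm farther back than shut.
Start: joints at [1.052, 0.591, 0.048, 1.609, -0.033, 0.943, -0.034], TCP at [0.299, -0.661, 0.231] pointing down, gripper open.
Joint ranges: [-2.69, 2.69], [-0.47, 2.24], [-1.27, 1.36], [0.19, 2.51], [-1.53, 4.68], [0.08, 2.07], [-3.09, 3.09]. Speed limits (rad/s): [2.57, 2.57, 3.14, 3.14, 3.14, 3.14, 3.14].

## Interface

Orientations are given as a rotation vector (axis times angle).
In Python, from rig import telemetry, eyes, ticket gives the robot as it stands.
- The arm moves only by the shell command python3 -m crank 'ROWS' [FORCE]. ROWS is JSON, a list of rows, each a list of 7 numbers: the shift along the tool's x, y, z in mm, then the turn, a rotation vector about the tool's x, y, z in degrees, then the gripper's target within -1 to 1 (shut at 1, half-way at 0, fully open at -1). A call has 1 to 12 rows; each row shifts and turns the commanded pose from where the row before left it, along the tool's axes as they then stand; what a row does not reach is not made up. A row lasts 1/10 s, in which the tool goes at most 50 mm and 8.59 degrees, less where a joint would pass 70% of its speed; a pose out of reach is approached as far as the arm can. A call with a gripper value outside its range is refused whole. The fingers move at their own pace and stop on an object; FORCE is the grip in N (left out, the last holds). Time passes only in rows, so rows that do not move let the fingers close. It gives the time, the measured TCP pose, the force and the opening at its end, in the units of the state.
- telemetry.read_state(): the state, without advancing time (a new reading comes with each control period).
- eyes.grab_frame(name): name is "side" or "top" or "wrist"; returns (picture, depth): 400x640x3 uint8, red, green, blue; 400x640 float32, m along the optical axis (not along the pixel's ray), 0 where there is no reading.
- eyes.get_calibration(name): a dict with "mtx" (3x3 intrinsics, pixels), "position" and "rotation" of the camera in the world; the wrist camera has in their place "tool_from_camera" (4x4, takes a point from camera to tool coordinates, whose origin is the TCP and whose axes are the flange's). Camera axes: x right, y down, z forward; pixel columns grow to the right and rows downward; lengths in m; the calibration is good to about 2 mm. A picture is of the moment at which its call begins: read the wrist's pose just before it. get_calibration takes no time and is no camera call.
- ticket.job_done(): hands the job in, once; it reports no verdict.
Trained networks look in the newest picture that a camera, given by its name, has taken for a name from the list of things; names that differ only in an ending like _2 or _b are one class to them, and where a whole thing is asked for, a point or a joint stands for the part that bears it (a point fixed in the world has none). Each returns a list of dicts, best first, with "confidence" (0 to 1); they miss things now and then, are a little off and sometimes report something else, mostly with a low value. They report only what shows in the picture. A call takes as long as a camera call. They do not tell look-alikes from the thing itself.
- eyes.spot_in(camera, label): "rect" ([left, top, right, bottom] in pixels, round what is visible of it).
- eyes.pinpoint(camera, label): "at" ([column, row] in pixels: a listed point, or the origin of a listed thing).
The state is a dict: "t": time; "joints": joint angles; "qvel": joint speeds; "joint_efforts": joint torques, N m; "position": TCP position; "tool_rot": TCP orientation; "wrist_force": force on the tool from outside, world axes, zero at the start; "torque": the same for the moment, N m; "finger_gap": finger opening in m.
Only numpy, scipy, OpenCV 4.12 (cv2) and the standard library are available. Lean on these libraries where they do the work, as an engineer would, in place of code of your own. Each camera call takes 0.05 s, during which the arm holds its last target.

## Task

Roll each of the two little wooden rolling pins along the board, pushing it without gripping or lifting it, until both lie against the lip at the board's far edge, and watch which one wobbles and lifts instead of rolling evenly. Then put that warped pin flat in the dark wooden tray and leave the true one lying on the board against the lip, with the things around undisturbed.

Things in the scene. Friction and masses are not known exactly. Their poses are not given: they have to be found in the camera images.
- board: wooden board with a lip, fixed: 150 mm along x (the rolling direction, away from the robot), 300 mm along y (left), origin under its middle on the worktop, top face 11 mm above it. The lip along the far edge rises 10 mm above the top; its near face is at x = 75 mm, so a pin touching it has its middle at x = 60 mm (a bowed one 54 to 63)
- lane_left (a point): foot of the lip's near face at the middle of the left lane, where the lip has a notch 70 mm wide that gives a finger room behind a pin's middle; axes as the board's
- lane_right (a point): the same for the right lane, 150 mm to the right of the other
- pin_a: light wooden handleless rolling pin, 120 mm long, 30 mm diameter, 70 g; origin at mid-length on its centre line, y axis along it, x and z turn as it rolls. Starts across the board by its near edge, in either lane. One pin is true: it stays level and turns evenly, travel / 15 mm. The other is bowed by 5 mm: it hangs and slides at each half turn; between, its middle or ends lift up to 5 mm
- pin_b: light wooden handleless rolling pin, 120 mm long, 30 mm diameter, 70 g; origin at mid-length on its centre line, y axis along it, x and z turn as it rolls. Starts across the board by its near edge, in either lane. May be the true or the bowed one. Pushed slowly from behind at about mid-height by upright fingers, the true pin rolls, and stops by itself within 20 mm; leaning fingers may jam it
- tray: dark wooden open tray, fixed, 100 x 190 mm outside (x, y), 28 mm high, walls 6 mm, floor 6 mm thick (inside 88 x 178 mm, 22 mm deep). Origin under its middle, on the worktop; long side along its y
- mug: white mug, 82 x 112 mm, 94 mm tall, origin at its underside; a bystander, loose
- spoon: steel spoon 188 mm long, 15 mm high, lying behind the board; a bystander, loose
- spice_jar: glass spice jar, 42 mm in diameter, 106 mm tall, upright behind the board, origin at its underside; a bystander, loose
There are look-alikes about, which are no part of the job. What is shaped like the pin_b but blue or purple is not meant.

How it is judged:
By the outcome, as a careful person would: the job done as asked, in the order asked, and still so for the second after the job is handed in, with the robot touching nothing.
It also fails if it takes over 69 s, if anything falls off the work surface, if the arm or the gripper's body presses on something with over 40 N, if the wrist force passes 120 N, or if a joint passes its speed limit or range.

## Working session

There is one attempt and no reset: what is moved stays moved. The work goes in short steps, Python scripts to look and compute and a shell command to move; the robot and the scene stay as the last step left them, time stands still between calls to the robot, and variables do not carry over. Pictures are saved under pics/ and viewed, and the job is handed in when it is done.

```bash
ls; mkdir -p pics
cat > h.py <<'E'
import numpy as np,cv2
from scipy.spatial.transform import Rotation as R
from rig import telemetry,eyes,ticket
def cam(name):
    c=eyes.get_calibration(name);K=np.array(c["mtx"])
    if "position" in c:
        r=np.array(c["rotation"]); 
        if r.shape!=(3,3): r=R.from_rotvec(r).as_matrix()
        return K,r,np.array(c["position"])
    s=telemetry.read_state();T=np.array(c["tool_from_camera"])
    Rt=R.from_rotvec(s["tool_rot"]).as_matrix()
    return K,Rt@T[:3,:3],Rt@T[:3,3]+np.array(s["position"])
def world(cm,u,v,d):
    K,r,p=cm
    return r@(d*np.array([(u-K[0,2])/K[0,0],(v-K[1,2])/K[1,1],1]))+p
def onplane(cm,u,v,z):
    K,r,p=cm
    q=r@np.array([(u-K[0,2])/K[0,0],(v-K[1,2])/K[1,1],1]); return p+q*(z-p[2])/q[2]
def pix(cm,X):
    K,r,p=cm; q=r.T@(np.array(X)-p); return (K@q)[:2]/q[2]
def grab(name,fn=None):
    c=cam(name);im,d=eyes.grab_frame(name)
    if fn: cv2.imwrite('pics/'+fn,im[:,:,::-1])
    return c,im,d
E
python3 - <<'E'
from h import *
np.set_printoptions(precision=4,suppress=True)
print(telemetry.read_state())
for n in("top","side"):
    c,im,d=grab(n,n+"0.png"); print(n,c)
    for l in("board","lane_left","lane_right","pin_a","tray","mug","spoon","spice_jar"):
        for x in eyes.pinpoint(n,l)[:4]:
            u,v=x["at"];dd=d[int(v),int(u)]
            print(l,x["confidence"],np.round([u,v]),world(c,u,v,dd))
print(telemetry.read_state()["t"])
E
```

```text
pics
{'t': 0.0, 'joints': array([ 1.0525,  0.5921,  0.0483,  1.6098, -0.0333,  0.9427, -0.0337]), 'qvel': array([-0.0008, -0.0002, -0.0003, -0.0002,  0.0018, -0.0021, -0.001 ]), 'joint_efforts': array([  0.0003, -54.8688,   1.5469, -19.8125,   0.0094,   0.0088,
        -0.    ]), 'position': array([ 0.2984, -0.6598,  0.2301]), 'tool_rot': array([-3.0688, -0.6619,  0.001 ]), 'wrist_force': array([-0.3983, -0.1316, -0.0111]), 'torque': array([0.0003, 0.0452, 0.0501]), 'finger_gap': 0.08537337088788584}
top (array([[488.3186,   0.    , 323.8021],
       [  0.    , 488.3186, 198.5923],
       [  0.    ,   0.    ,   1.    ]]), array([[ 0.422 , -0.8587,  0.2908],
       [-0.9066, -0.4026,  0.1269],
       [ 0.0081, -0.3171, -0.9483]]), array([ 0.1649, -0.1048,  1.3239]))
board 0.66 [316. 209.] [0.5309 0.0778 0.0112]
lane_left 0.55 [306. 176.] [0.6083 0.1471 0.0104]
lane_right 0.85 [354. 191.] [ 0.6293  0.0041 -0.0045]
pin_a 0.92 [339. 232.] [ 0.4893 -0.0116  0.0407]
pin_a 0.82 [311. 280.] [0.3415 0.0042 0.0261]
pin_a 0.78 [290. 210.] [0.4903 0.1366 0.0334]
pin_a 0.56 [261. 252.] [0.3528 0.
[... 410 characters left out ...]
3314, 1.0835]))
board 0.69 [322. 211.] [0.5472 0.0713 0.0124]
lane_left 0.73 [289. 208.] [ 0.624   0.156  -0.0032]
lane_right 0.72 [330. 187.] [ 0.6174 -0.0005  0.0074]
lane_right 0.16 [290. 208.] [ 0.6214  0.1525 -0.0038]
pin_a 0.81 [332. 273.] [0.3464 0.1529 0.0272]
pin_a 0.66 [312. 232.] [0.4864 0.1428 0.0394]
pin_a 0.62 [377. 252.] [0.3328 0.0034 0.0282]
pin_a 0.58 [350. 214.] [0.4815 0.0039 0.0377]
tray 0.68 [400. 164.] [ 0.5697 -0.2651  0.0053]
mug 0.77 [214. 244.] [0.593  0.4156 0.0677]
mug 0.53 [396. 163.] [ 0.5822 -0.2524  0.0093]
spoon 0.71 [275. 174.] [ 0.7692  0.1352 -0.0009]
spoon 0.52 [312. 156.] [ 0.7446 -0.0011  0.0342]
spice_jar 0.56 [313. 158.] [ 0.7432 -0.0049  0.0211]
0.9
```

Run:
```python
import cv2
for n in("top","side"):
    im=cv2.imread(f'pics/{n}0.png')[100:320,190:480]; cv2.imwrite(f'pics/{n}0c.png',cv2.resize(im,(790,599),interpolation=cv2.INTER_CUBIC))
```

```text
(no output)
```

View pics/top0c.png

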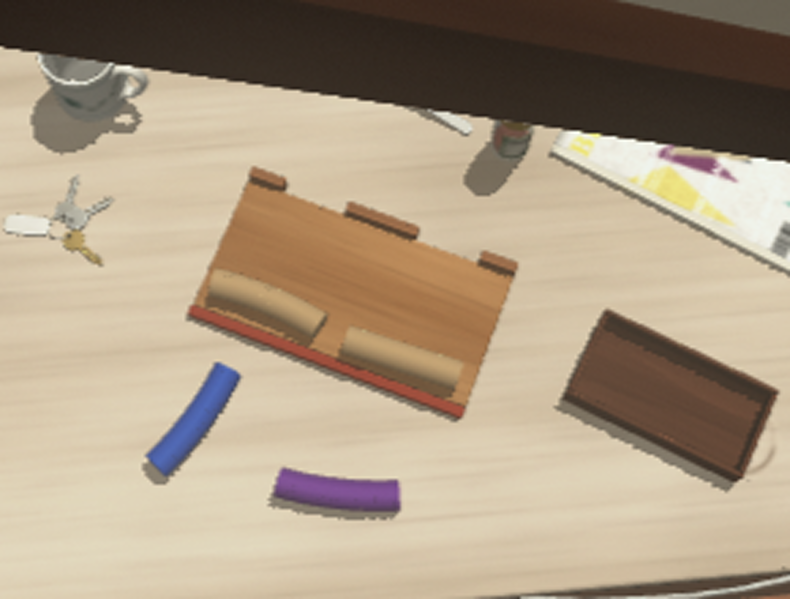

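View pics/side0c.png

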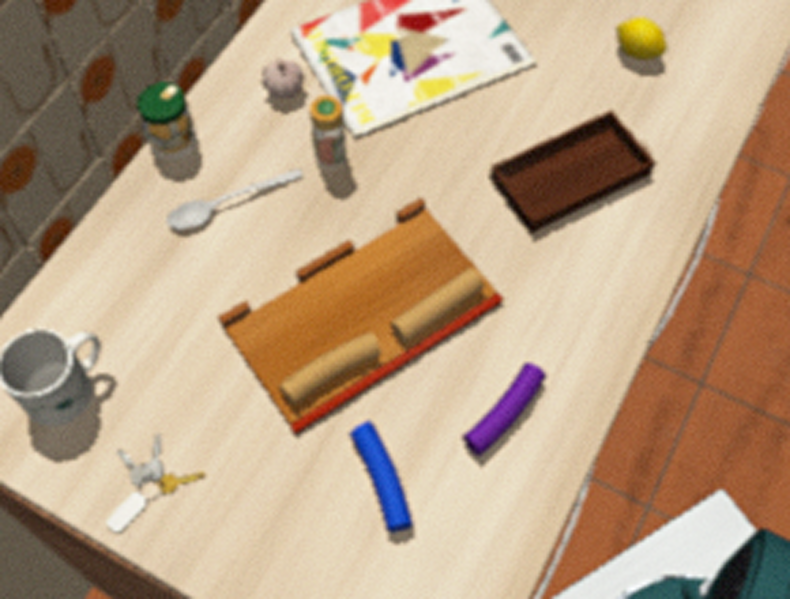

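The top view shows the left pin near (290,210) and the right pin near (339,232) at the board's near red edge. The left one looks curved. The tray is at (432,244), and a dark overhead structure hides the far part. I'll refine this with depth.

```bash
cat >> h.py <<'E'
def cloud(c,d):
    K,r,p=c; v,u=np.mgrid[:400,:640]
    q=np.stack([(u-K[0,2])/K[0,0]*d,(v-K[1,2])/K[1,1]*d,d],-1)
    P=q@r.T+p; P[d<=0]=np.nan; return P
E
python3 - <<'E'
from h import *
np.set_printoptions(precision=4,suppress=True)
for n in("top","side"):
    c,im,d=grab(n); np.savez(n+'.npz',im=im,d=d); P=cloud(c,d)
    X,Y,Z=P[...,0],P[...,1],P[...,2]
    hsv=cv2.cvtColor(im,cv2.COLOR_RGB2HSV)
    print(n,"overhead", [ (np.nanmin(a),np.nanmax(a)) for a in (X[Z>0.4],Y[Z>0.4],Z[Z>0.4])] if (Z>0.4).any() else None)
    reg=(X>.4)&(X<.68)&(Y>-.12)&(Y<.26)
    m=reg&(Z>-.01)&(Z<.05)&(hsv[...,1]>95)&((hsv[...,0]<20)|(hsv[...,0]>170))
    m=cv2.morphologyEx(m.astype(np.uint8),cv2.MORPH_OPEN,np.ones((3,3)))
    k,l,s,_=cv2.connectedComponentsWithStats(m); i=1+np.argmax(s[1:,4]); mm=l==i
    pts=P[mm&(Z<.02)][:,:2].astype(np.float32)
    (cx,cy),sz,a=cv2.minAreaRect(pts*1000); print("board",cx,cy,sz,a)
    red=reg&(hsv[...,1]>150)&((hsv[...,0]<6)|(hsv[...,0]>174)); q=P[red]; print("red strip z",np.nanpercentile(q[:,2],[5,50,95]),"x",np.nanpercentile(q[:,0],[5,50,95]), np.polyfit(q[:,1],q[:,0],1))
    for lo,hi in((-.07,.075),(.075,.23)):
        m=reg&(Z>.026)&(Z<.06)&(X<.56)&(Y>lo)&(Y<hi)&(hsv[...,0]>8)
        q=P[m]; f=cv2.fitLine(q[:,:2].astype(np.float32),cv2.DIST_L2,0,.01,.01).ravel(); 
        print("pin",len(q),np.nanpercentile(q,[2,50,98],axis=0).tolist(),f)
        b=np.linspace(q[:,1].min(),q[:,1].max(),7)
        for j in range(6):
            w=q[(q[:,1]>=b[j])&(q[:,1]<b[j+1])]; t=np.nanpercentile(w[:,2],97); print("  ",b[j:j+2].mean(),t, w[w[:,2]>t-.004][:,0].mean(),w[:,0].min(),w[:,0].max())
    m=(X>.45)&(X<.7)&(Y>-.42)&(Y<-.12)&(hsv[...,2]<120)&(Z<.05)&(Z>0.017)
    pts=P[m][:,:2].astype(np.float32)*1000; print("tray",cv2.minAreaRect(pts),np.nanpercentile(P[m][:,2],[5,50,95]))
    m=(X>.5)&(X<.64)&(Y>-.3)&(Y<-.2)&(Z<.02); print(np.nanmedian(Z[m]))
E
```

```text
top overhead [(np.float64(0.22961744403825465), np.float64(0.5444039008802518)), (np.float64(-0.38879974759789204), np.float64(0.1555326667036225)), (np.float64(0.7264400638239499), np.float64(1.0993165094349708))]
board 542.03369140625 72.228515625 (175.5628204345703, 298.9049377441406) 3.51497220993042
red strip z [0.0063 0.0116 0.0158] x [0.4525 0.4603 0.4713] [-0.0647  0.4651]
pin 469 [[0.4752472689490519, -0.06077279029328555, 0.028056981846106784], [0.49068835179436016, -0.0044273141005939515, 0.03797229514075284], [0.5095772964098474, 0.05363514854043658, 0.04396036207049539]] [ 0.1125 -0.9936  0.4913 -0.0042]
   -0.053638970025468996 0.04453824221021661 0.4979156637057692 0.48319672846079836 0.5133870090874202
   -0.03340796825522854 0.04367461929194762 0.49673427911254203 0.4810526479531257 0.5118445908542013
   -0.01317696648498809 0.04258158717622027 0.4938457940880039 0.4785926677761138 0.5102537232641107
   0.0070540352852523636 0.04357258704819532 0.4914763719466719 0.476199063076337 0.5057744571127614
   0.027285037055492817 0.04222458237158418 0.489730189463121 0.4741
[... 2656 characters left out ...]
751684 0.4721872338560007 0.500902386365426
   0.11712751860732229 0.043744725613861536 0.4874892957274647 0.47341373443755363 0.5035354236305201
   0.13760014278226207 0.043445700381692154 0.4900109335911692 0.4018206606725649 0.5043530522416246
   0.15807276695720185 0.0430966698566818 0.48862831443093013 0.4000582253045575 0.5015402705375415
   0.17854539113214157 0.04412690698765152 0.48770071761746786 0.47208329960213974 0.4998016134532065
   0.19901801530708135 0.04383950287324979 0.4834943346904053 0.4695758367719209 0.49752767969376505
tray ((573.2247314453125, -260.2427978515625), (190.88987731933594, 99.67132568359375), 87.75175476074219) [0.0182 0.0252 0.0304]
0.005845550268684274
```

Run:
```python
from h import *
np.set_printoptions(precision=4,suppress=True)
for n,L in(("top",[(306,176),(354,191),(316,209)]),("side",[(289,208),(330,187),(322,211)])):
    c=cam(n)
    for u,v in L: print(n,onplane(c,u,v,.011))
    z=np.load(n+'.npz');P=cloud(c,z['d']);im=z['im'];hsv=cv2.cvtColor(im,cv2.COLOR_RGB2HSV)
    # lip top pts
    m=(P[...,0]>.58)&(P[...,0]<.68)&(P[...,1]>-.12)&(P[...,1]<.26)&(P[...,2]>.016)
    q=P[m];print(len(q)); 
    for y in np.arange(-.1,.26,.02):
        w=q[(abs(q[:,1]-y)<.01)]; print(round(y,2),len(w),np.round(np.percentile(w[:,0],[5,50,95]),4) if len(w) else '')
```

```text
top [0.6078 0.1462 0.011 ]
top [0.6247 0.0025 0.011 ]
top [0.5301 0.0777 0.011 ]
250
-0.1 0 
-0.08 1 [0.6315 0.6315 0.6315]
-0.06 34 [0.6216 0.6317 0.6368]
-0.04 28 [0.6245 0.6297 0.6353]
-0.02 2 [0.5931 0.6018 0.6104]
0.0 0 
0.02 2 [0.5997 0.6044 0.6092]
0.04 19 [0.5914 0.6231 0.6314]
0.06 29 [0.6168 0.6225 0.6282]
0.08 33 [0.5922 0.6209 0.6284]
0.1 32 [0.6122 0.6205 0.6263]
0.12 11 [0.6132 0.6191 0.6263]
0.14 1 [0.5935 0.5935 0.5935]
0.16 1 [0.5942 0.5942 0.5942]
0.18 6 [0.6034 0.6119 0.6196]
0.2 29 [0.601  0.6115 0.6191]
0.22 22 [0.6056 0.6132 0.6185]
0.24 0 
side [0.6148 0.1591 0.011 ]
side [0.6147 0.0007 0.011 ]
side [0.5487 0.0709 0.011 ]
184
-0.1 0 
-0.08 0 
-0.06 20 [0.6241 0.6289 0.6376]
-0.04 21 [0.6232 0.6269 0.6365]
-0.02 3 [0.584  0.6134 0.6239]
0.0 1 [0.6049 0.6049 0.6049]
0.02 0 
0.04 12 [0.5887 0.6204 0.6281]
0.06 22 [0.6164 0.6221 0.6288]
0.08 23 [0.6155 0.6201 0.6268]
0.1 23 [0.614  0.6186 0.625 ]
0.12 12 [0.6115 0.6183 0.6229]
0.14 0 
0.16 2 [0.584  0.5876 0.5911]
0.18 1 [0.6103 0.6103 0.6103]
0.2 23 [0.5907 0.6122 0.619 ]
0.22 21 [0.6072 0.6125 0.6176]
0.24 0
```

```bash
python3 -m crank '[[0,0,0,0,0,0,-0.3]]'; python3 -c "
from h import *
s=telemetry.read_state();r=R.from_rotvec(s['tool_rot']).as_matrix();print(r.round(3),s['position'])
c=r[:,0];h=np.degrees(np.arctan2(c[1],c[0]));print(h)
t=np.array([.43,-.005,.12])-s['position'];print(r.T@t*1000)"
```

```text
t: 1.1
position: [0.2988, -0.6606, 0.2313]
tool_rot: [3.071, 0.662, -0.0]
wrist_force: [-0.7, -0.3, -0.8]
finger_gap: 0.0734
[[ 0.911  0.412 -0.   ]
 [ 0.412 -0.911 -0.   ]
 [-0.     0.    -1.   ]] [ 0.29882805 -0.66055918  0.23131961]
24.34307512101253
[ 389.73199523 -543.20809677  111.30998281]
```

```bash
python3 -m crank '[[37.7,-28.3,10,0,0,0,-0.3],[37.7,-28.3,10,0,0,0,-0.3],[37.7,-28.3,10,0,0,0,-0.3],[37.7,-28.3,10,0,0,0,-0.3],[37.7,-28.3,10,0,0,0,-0.3],[37.7,-28.3,10,0,0,0,-0.3],[37.7,-28.3,10,0,0,0,-0.3],[37.7,-28.3,10,0,0,0,-0.3],[0,0,0,0,0,6.8,-0.3],[0,0,0,0,0,6.8,-0.3],[0,0,0,0,0,6.9,-0.3]]'
cat > to.py <<'E'
import sys
from h import *
t=np.array([float(a) for a in sys.argv[1:4]]);h=float(sys.argv[4])
s=telemetry.read_state();r=R.from_rotvec(s['tool_rot']).as_matrix()
H=np.degrees(np.arctan2(r[1,0],r[0,0]))
print("pos",s['position'].round(4),"head",H.round(2),"tilt",np.degrees(np.arccos(-r[2,2])).round(2),"gap",s['finger_gap'])
print("shift mm",(r.T@(t-s['position'])*1000).round(1),"turn z",round(H-h,2),"j",s['joints'].round(2))
E
python3 to.py .44 -.004 .10 3.8
```

```text
t: 2.2
position: [0.4809, -0.3294, 0.1514]
tool_rot: [3.14, 0.1, 0.001]
wrist_force: [0.1, 0.4, -0.1]
finger_gap: 0.0552
pos [ 0.4809 -0.3294  0.1514] head 3.65 tilt 0.02 gap 0.05524731210234384
shift mm [ -20.1 -327.3   51.4] turn z -0.15 j [ 0.42  0.52  0.14  2.   -0.12  0.62 -0.87]
```

```bash
python3 -m crank '[[-2.5,-41,6,0,0,0,-0.3],[-2.5,-41,6,0,0,0,-0.3],[-2.5,-41,6,0,0,0,-0.3],[-2.5,-41,6,0,0,0,-0.3],[-2.5,-41,6,0,0,0,-0.3],[-2.5,-41,6,0,0,0,-0.3],[-2.5,-41,7,0,0,0,-0.3],[-2.5,-40,7,0,0,0,-0.3],[0,0,0,0,0,0,-0.3]]'
python3 to.py .44 -.004 .014 3.8
python3 - <<'E'
from h import *
c,im,d=grab("side","s1.png"); cv2.imwrite('pics/s1c.png',cv2.resize(im[100:320,190:480,::-1],(790,599)))
E
```

```text
t: 3.1
position: [0.4375, 0.001, 0.1007]
tool_rot: [-3.137, -0.122, 0.003]
wrist_force: [0.5, -0.8, 0.5]
finger_gap: 0.0555
pos [0.4375 0.001  0.1007] head 4.46 tilt 0.2 gap 0.05550259845131359
shift mm [ 2.3  5.4 86.7] turn z 0.66 j [-0.2   0.48  0.13  2.34 -0.2   0.33 -1.39]
```

View pics/s1c.png

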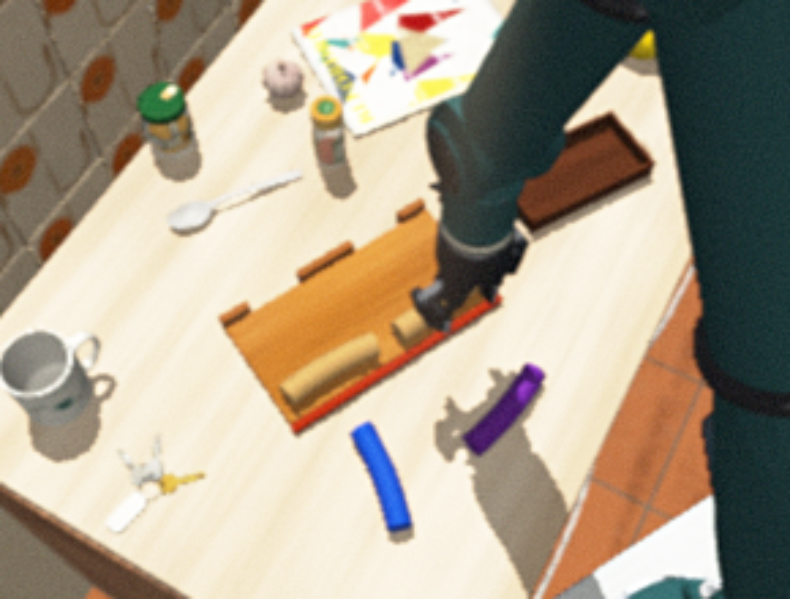

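The arm is above and behind the right pin, clear of the purple decoy and the red edge. Next I lower and roll it.

```bash
python3 -m crank '[[1,2,22,0,0,0.5,-0.3],[1,2,22,0,0,0,-0.3],[0,1,22,0,0,0,-0.3],[0,0,19,0,0,0,-0.3],[0,0,0,0,0,0,-0.3]]'
python3 to.py .575 .0025 .014 3.8
python3 - <<'E'
from h import *
c,im,d=grab("wrist","w1.png")
E
```

```text
t: 3.65
position: [0.4405, -0.0116, 0.0149]
tool_rot: [3.14, 0.087, -0.004]
wrist_force: [-0.2, -0.0, 0.8]
finger_gap: 0.0551
pos [ 0.4405 -0.0116  0.0149] head 3.18 tilt 0.14 gap 0.05514481487677866
shift mm [135.   -6.6   0.6] turn z -0.62 j [-0.11  0.67  0.05  2.36 -0.24  0.12 -1.36]
```

View pics/w1.png

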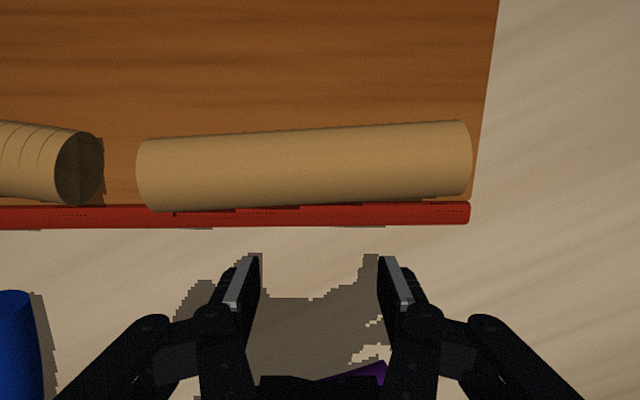

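The wrist view shows both fingers centred behind the right pin, which is straight and slightly yawed, with clear space in front of the red strip. I'll push slowly and look part-way.

```bash
python3 -m crank '[[10,-3,0,0,0,-0.3,-0.3],[10,-2,0,0,0,-0.3,-0.3],[5,-1,0,0,0,0,-0.3],[5,0,0,0,0,0,-0.3],[5,0,0,0,0,0,-0.3],[5,0,0,0,0,0,-0.3],[5,0,0,0,0,0,-0.3],[5,0,0,0,0,0,-0.3],[5,0,0,0,0,0,-0.3],[5,0,0,0,0,0,-0.3]]'
python3 to.py .5785 .0025 .014 3.8
cat > look.py <<'E'
import sys
from h import *
n,f=sys.argv[1],sys.argv[2]
c,im,d=grab(n,f); print(telemetry.read_state()['t'])
if n!="wrist": cv2.imwrite('pics/'+f,cv2.resize(im[100:320,190:480,::-1],(790,599)))
np.savez('last_'+n,im=im,d=d,K=c[0],r=c[1],p=c[2])
E
python3 look.py wrist w2.png; python3 look.py side s2.png
```

```text
t: 4.7
position: [0.5006, -0.0, 0.0162]
tool_rot: [3.14, 0.108, -0.0]
wrist_force: [-0.3, -0.1, 0.5]
finger_gap: 0.0553
pos [ 0.5006 -0.      0.0162] head 3.93 tilt 0.01 gap 0.055347217382270796
shift mm [77.9  2.8  2.2] turn z 0.13 j [-0.15  0.69  0.08  2.23 -0.23  0.23 -1.37]
4.75
4.8
```

View pics/w2.png

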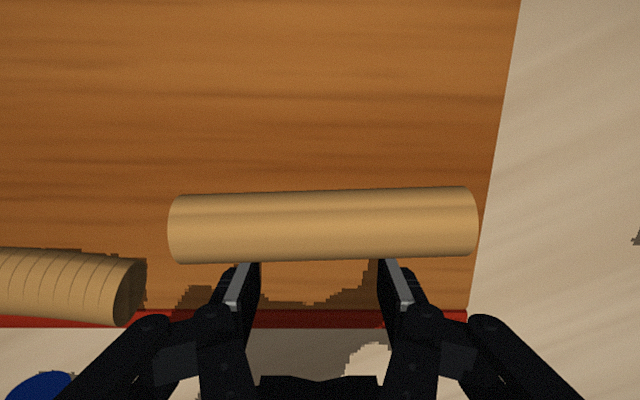

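View pics/s2.png

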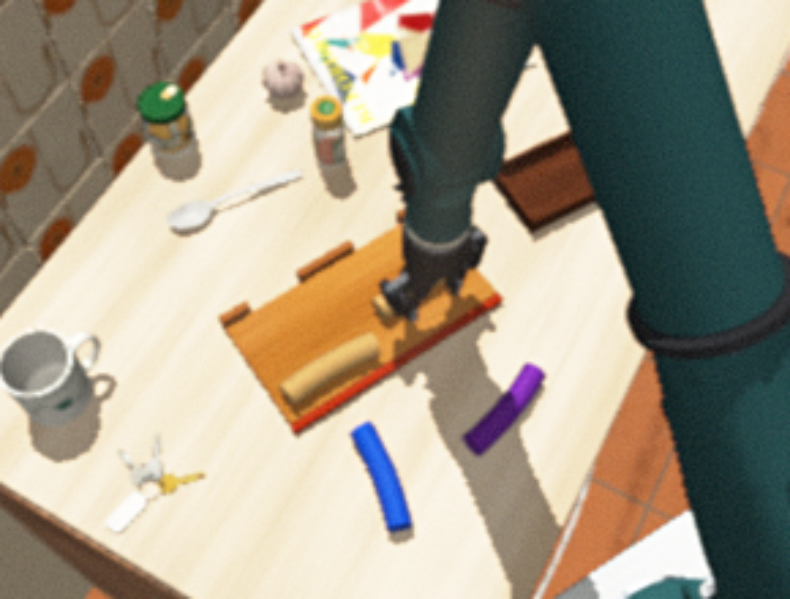

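The right pin has rolled evenly and stays straight across the board in the wrist view, with its middle at about (322,225). I'll keep pushing.

```bash
python3 -m crank '[[5,0,0.5,0,0,0,-0.3],[5,0,0.5,0,0,0,-0.3],[5,0,0.5,0,0,0,-0.3],[5,0,0,0,0,0,-0.3],[5,0,0,0,0,0,-0.3],[5,0,0,0,0,0,-0.3],[5,0,0,0,0,0,-0.3],[5,0,0,0,0,0,-0.3],[5,0,0,0,0,0,-0.3],[5,0,0,0,0,0,-0.3],[4,0,0,0,0,0,-0.3],[4,0,0,0,0,0,-0.3]]'
python3 to.py .5785 .0025 .014 3.8
python3 look.py wrist w3.png
```

```text
t: 6.0
position: [0.5584, 0.004, 0.0148]
tool_rot: [3.14, 0.108, -0.0]
wrist_force: [-0.3, -0.5, 0.8]
finger_gap: 0.0553
pos [0.5584 0.004  0.0148] head 3.94 tilt 0.01 gap 0.055290455515266505
shift mm [20.   2.9  0.8] turn z 0.14 j [-0.16  0.72  0.11  2.11 -0.22  0.32 -1.38]
6.05
```

View pics/w3.png

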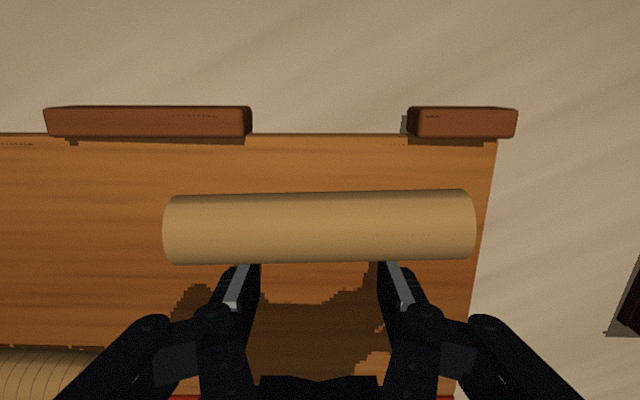

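```bash
python3 -m crank '[[4,0,0,0,0,0,-0.3],[4,0,0,0,0,0,-0.3],[4,0,0,0,0,0,-0.3],[4,0,0,0,0,0,-0.3],[2,0,0,0,0,0,-0.3],[2,0,0,0,0,0,-0.3],[1,0,0,0,0,0,-0.3],[0,0,0,0,0,0,-0.3]]'
python3 to.py .5785 .0025 .014 3.8
python3 look.py wrist w4.png
```

```text
t: 6.85
position: [0.5791, 0.0055, 0.0148]
tool_rot: [3.14, 0.108, 0.0]
wrist_force: [-0.4, -0.8, 0.3]
finger_gap: 0.0555
pos [0.5791 0.0055 0.0148] head 3.94 tilt 0.0 gap 0.055479042416329366
shift mm [-0.8  2.9  0.8] turn z 0.14 j [-0.17  0.74  0.11  2.06 -0.22  0.36 -1.38]
6.9
```

View pics/w4.png

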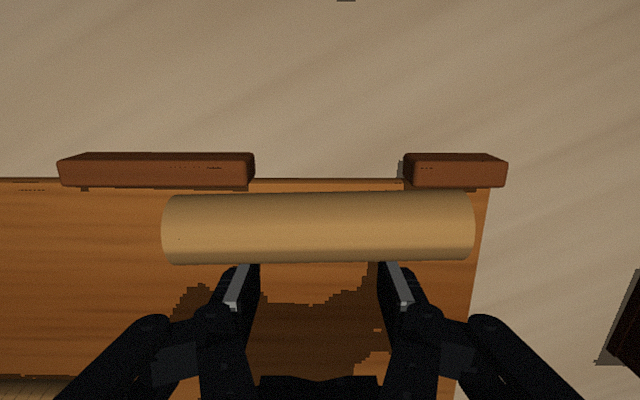

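```bash
python3 -m crank '[[1.5,0,0,0,0,0,-0.3],[1.5,0,0,0,0,0,-0.3],[1,0,0,0,0,0,-0.3],[0,0,0,0,0,0,-0.3]]'
python3 look.py wrist w5.png
```

```text
t: 7.3
position: [0.5815, 0.0056, 0.0146]
tool_rot: [-3.14, -0.108, 0.005]
wrist_force: [-2.8, 0.4, 2.0]
finger_gap: 0.0554
7.35
```

View pics/w5.png

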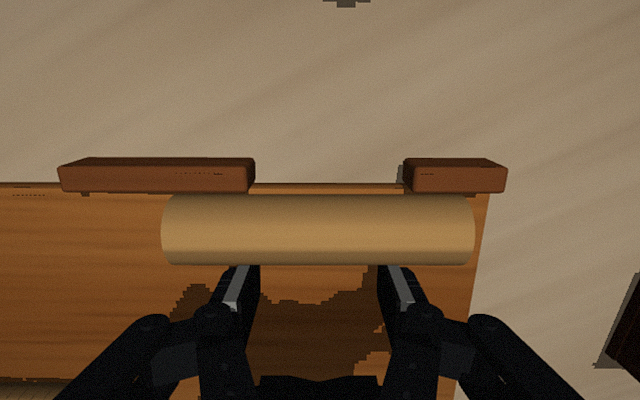

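The right pin lies straight against both lip blocks, with contact force about 3 N. Now I back off and go to the left pin.

```bash
python3 -m crank '[[-4,0,0,0,0,0,-0.3],[-10,0,0,0,0,0,-0.3],[-10,0,-20,0,0,0,-0.3],[-10,0,-45,0,0,0,-0.3],[-25,-25,0,0,0,0,-0.3],[-25,-33,0,0,0,0,-0.3],[-25,-33,0,0,0,0,-0.3],[-25,-33,0,0,0,0,-0.3],[-3,-27,0,0,0,0,-0.3],[0,0,0,0,0,0,-0.3]]'
python3 to.py .437 .144 .014 3.8;python3 look.py side s6.png
```

```text
t: 8.35
position: [0.4348, 0.1514, 0.08]
tool_rot: [-3.137, -0.12, -0.002]
wrist_force: [0.1, 0.7, 0.2]
finger_gap: 0.0555
pos [0.4348 0.1514 0.08  ] head 4.39 tilt 0.15 gap 0.05545742613453535
shift mm [ 1.5  7.7 66. ] turn z 0.59 j [-0.55  0.54  0.16  2.31 -0.28  0.31 -1.64]
8.4
```

View pics/s6.png

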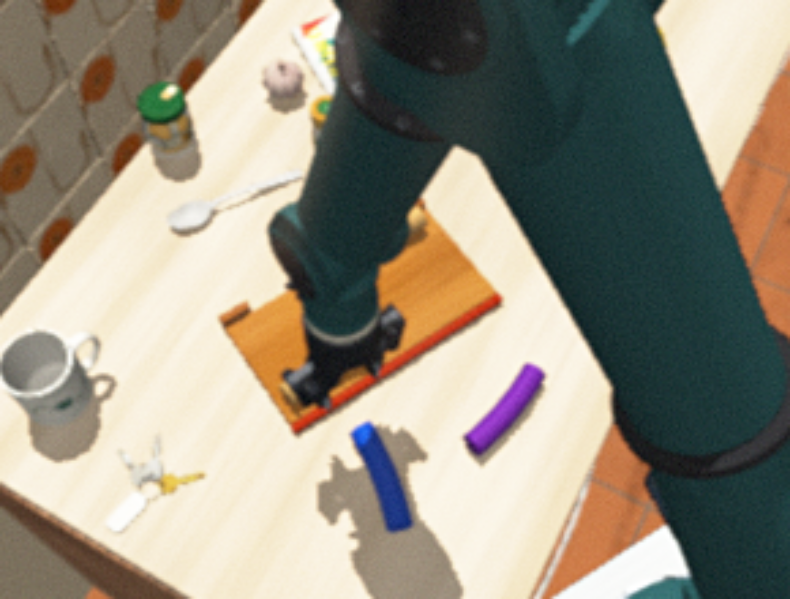

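Run:
```python
from h import *
for n in("top","side"):
    z=np.load(n+'.npz');c=cam(n);P=cloud(c,z['d']);hsv=cv2.cvtColor(z['im'],cv2.COLOR_RGB2HSV)
    m=(hsv[...,0]>105)&(hsv[...,0]<125)&(hsv[...,1]>120)&(P[...,2]>.002)&(P[...,2]<.05)&(P[...,0]>.28)&(P[...,0]<.45)&(P[...,1]>.08)
    q=P[m];i=q[:,0]>q[:,0].max()-.015;print(q[:,0].max(),q[i].mean(0),q[i][:,1].min(),q[i][:,1].max())
```

```text
0.408706324013549 [0.40150718 0.15033425 0.02686544] 0.14003459556473907 0.16199174209487768
0.4064682033225239 [0.39955252 0.15425191 0.02915893] 0.1418005016521212 0.16517826495135515
```

The blue decoy's near end is at x≈0.408, so fingers at x≈0.44 clear it. I'll lower and push the left pin.

```bash
python3 -m crank '[[2,3,22,0,0,0.3,-0.3],[2,3,22,0,0,0.3,-0.3],[1,1,20,0,0,0,-0.3],[0,0,2,0,0,0,-0.3]]'
python3 to.py .5685 .149 .014 3.8
python3 look.py wrist w7.png
```

```text
t: 8.8
position: [0.4414, 0.1384, 0.0123]
tool_rot: [3.139, 0.087, -0.003]
wrist_force: [-0.7, -0.0, 0.5]
finger_gap: 0.0555
pos [0.4414 0.1384 0.0123] head 3.18 tilt 0.13 gap 0.05549967999890453
shift mm [127.4  -3.5  -1.9] turn z -0.62 j [-0.46  0.68  0.08  2.32 -0.31  0.16 -1.6 ]
8.85
```

View pics/w7.png

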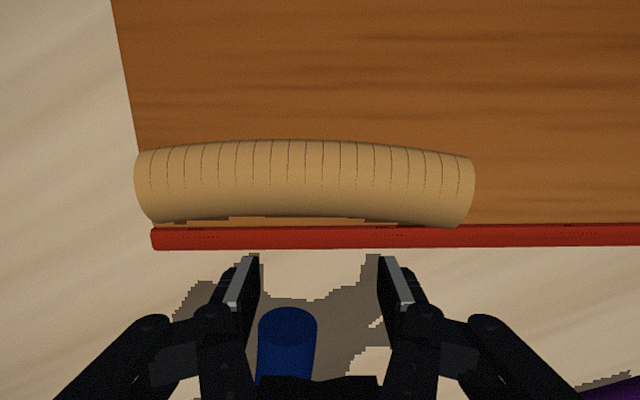

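The left pin is visibly bowed, its middle bulging away, centred near (305,185). I'll push it and look part-way.

```bash
python3 -m crank '[[8,-4,-1,0,0,-0.3,-0.3],[8,-3,-1,0,0,-0.3,-0.3],[5,-1,0,0,0,0,-0.3],[5,0,0,0,0,0,-0.3],[5,0,0,0,0,0,-0.3],[5,0,0,0,0,0,-0.3],[5,0,0,0,0,0,-0.3],[5,0,0,0,0,0,-0.3]]'
python3 to.py .5685 .149 .014 3.8
python3 look.py wrist w8.png; python3 look.py side s8.png
```

```text
t: 9.65
position: [0.4872, 0.1512, 0.0158]
tool_rot: [3.14, 0.108, -0.0]
wrist_force: [1.0, -0.2, -1.2]
finger_gap: 0.0555
pos [0.4872 0.1512 0.0158] head 3.93 tilt 0.01 gap 0.05546276400330344
shift mm [81.   7.8  1.8] turn z 0.13 j [-0.47  0.7   0.11  2.21 -0.3   0.25 -1.6 ]
9.7
9.75
```

View pics/w8.png

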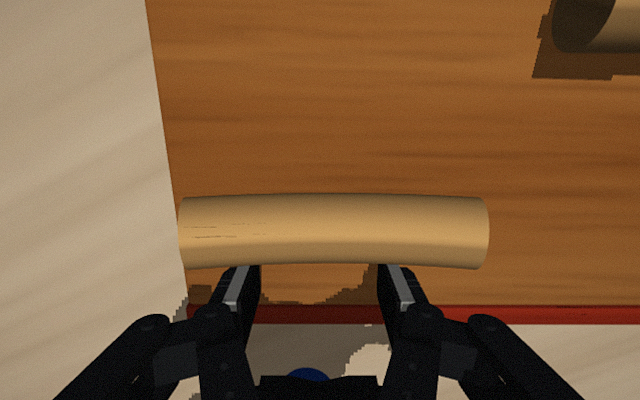

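The bowed pin has rolled about 20 mm and is still straight across. I'll keep pushing.

```bash
python3 -m crank '[[4,0.5,0.5,0,0,0,-0.3],[4,0.5,0.5,0,0,0,-0.3],[4,0.5,0.5,0,0,0,-0.3],[4,0.5,0,0,0,0,-0.3],[4,0.5,0,0,0,0,-0.3],[4,0.5,0,0,0,0,-0.3],[4,0,0,0,0,0,-0.3],[4,0,0,0,0,0,-0.3]]'
python3 to.py .5685 .149 .014 3.8
python3 look.py wrist w9.png; python3 look.py side s9.png
```

```text
t: 10.55
position: [0.5189, 0.1505, 0.0143]
tool_rot: [3.14, 0.108, -0.001]
wrist_force: [-0.2, 0.1, 0.9]
finger_gap: 0.0554
pos [0.5189 0.1505 0.0143] head 3.94 tilt 0.04 gap 0.05541125025236776
shift mm [49.3  4.9  0.2] turn z 0.14 j [-0.46  0.71  0.12  2.15 -0.28  0.3  -1.59]
10.6
10.65
```

View pics/w9.png

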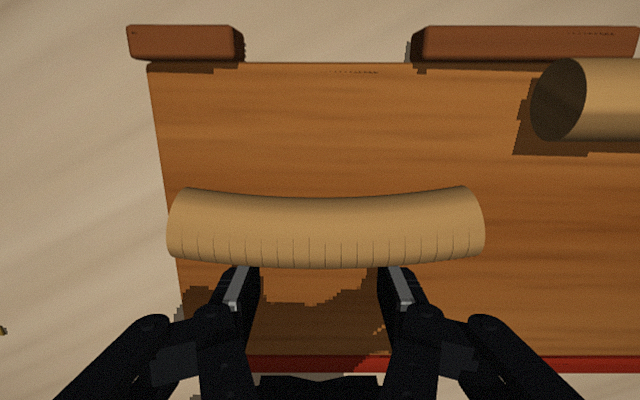

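```bash
python3 -m crank '[[4,0,0,0,0,0,-0.3],[4,0,0,0,0,0,-0.3],[4,0,0,0,0,0,-0.3],[4,0,0,0,0,0,-0.3],[4,0,0,0,0,0,-0.3],[4,0,0,0,0,0,-0.3]]'
python3 to.py .5685 .149 .014 3.8
python3 look.py wrist w10.png; python3 look.py side s10.png
```

```text
t: 11.25
position: [0.5434, 0.1522, 0.0143]
tool_rot: [-3.14, -0.108, -0.0]
wrist_force: [0.2, -0.4, -0.2]
finger_gap: 0.0555
pos [0.5434 0.1522 0.0143] head 3.93 tilt 0.02 gap 0.055519484976312136
shift mm [24.8  4.9  0.3] turn z 0.13 j [-0.45  0.73  0.14  2.09 -0.28  0.33 -1.59]
11.3
11.35
```

View pics/w10.png

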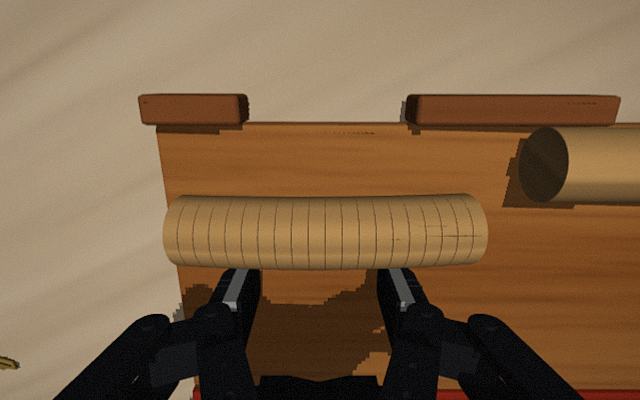

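The bow turns as it goes: middle lagging in one view, nearly vertical in the next. It's clearly the wobbling one. I'll push it on to the lip.

```bash
python3 -m crank '[[4,0,0,0,0,0,-0.3],[4,0,0,0,0,0,-0.3],[4,0,0,0,0,0,-0.3],[4,0,0,0,0,0,-0.3],[4,0,0,0,0,0,-0.3],[2,0,0,0,0,0,-0.3],[2,0,0,0,0,0,-0.3],[0,0,0,0,0,0,-0.3]]'
python3 to.py .5685 .149 .014 3.8
python3 look.py wrist w11.png; python3 look.py side s11.png
```

```text
t: 12.15
position: [0.5672, 0.1538, 0.0143]
tool_rot: [-3.14, -0.108, -0.0]
wrist_force: [-0.7, -0.8, 0.2]
finger_gap: 0.0555
pos [0.5672 0.1538 0.0143] head 3.94 tilt 0.02 gap 0.05548710347386165
shift mm [1.  4.9 0.3] turn z 0.14 j [-0.44  0.74  0.14  2.04 -0.27  0.37 -1.59]
12.2
12.25
```

View pics/w11.png

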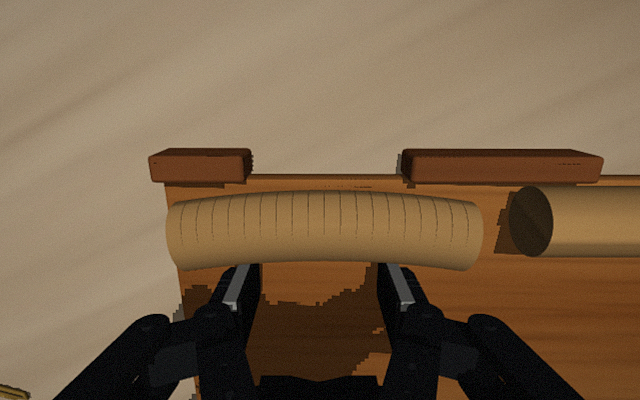

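```bash
python3 -m crank '[[2,0,0,0,0,0,-0.3],[2,0,0,0,0,0,-0.3],[1.5,0,0,0,0,0,-0.3],[1.5,0,0,0,0,0,-0.3],[0,0,0,0,0,0,-0.3]]'
python3 look.py wrist w12.png
```

```text
t: 12.75
position: [0.5722, 0.1542, 0.014]
tool_rot: [3.139, 0.109, -0.005]
wrist_force: [-3.3, 0.5, 1.2]
finger_gap: 0.0556
12.8
```

View pics/w12.png

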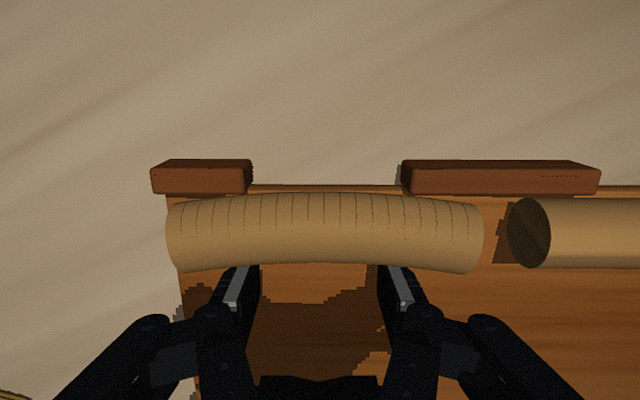

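The bowed pin is at the lip: 3.3 N, with its bulge facing the notch. I'll back off, rise and measure.

```bash
python3 -m crank '[[-4,0,0,0,0,0,-0.3],[-10,0,0,0,0,0,-0.3],[-15,0,-10,0,0,0,-1],[-20,0,-40,0,0,0,-1],[-20,0,-40,0,0,0,-1],[0,0,-20,0,0,0,-1],[0,0,0,0,0,0,-1]]'
python3 look.py wrist w13.png;python3 look.py side s13.png; python3 to.py .598 .151 .1 93.8
cat > pin.py <<'E'
from h import *
import sys
z=np.load('last_'+sys.argv[1]+'.npz');P=cloud((z['K'],z['r'],z['p']),z['d']);X,Y,Z=[P[...,i] for i in range(3)]
hsv=cv2.cvtColor(z['im'],cv2.COLOR_RGB2HSV)
for lo,hi in((-.07,.072),(.08,.23)):
    m=(X>.555)&(X<.64)&(Y>lo)&(Y<hi)&(Z>.03)&(Z<.06)&(hsv[...,2]>90)
    q=P[m]; print(len(q),"y",q[:,1].min(),q[:,1].max())
    b=np.linspace(q[:,1].min(),q[:,1].max(),8)
    for j in range(7):
        w=q[(q[:,1]>=b[j])&(q[:,1]<b[j+1])]; t=np.percentile(w[:,2],95); print("  y %.4f top %.4f  xtop %.4f  xr %.4f %.4f"%(b[j:j+2].mean(),t,np.median(w[w[:,2]>t-.003][:,0]),w[:,0].min(),w[:,0].max()))
E
python3 pin.py wrist
```

```text
t: 13.5
position: [0.5066, 0.1502, 0.1273]
tool_rot: [-3.137, -0.108, -0.011]
wrist_force: [1.1, 1.2, -0.1]
finger_gap: 0.0855
13.55
13.6
pos [0.5054 0.1499 0.1247] head 3.95 tilt 0.13 gap 0.08537987831062029
shift mm [92.4  5.2 24.9] turn z -89.85 j [-0.54  0.51  0.22  2.14 -0.23  0.5  -1.64]
7102 y -0.05451138242271894 0.06703902471323667
  y -0.0458 top 0.0421  xtop 0.6100  xr 0.5969 0.6259
  y -0.0285 top 0.0423  xtop 0.6100  xr 0.5993 0.6249
  y -0.0111 top 0.0422  xtop 0.6088  xr 0.5981 0.6237
  y 0.0063 top 0.0421  xtop 0.6075  xr 0.5969 0.6225
  y 0.0236 top 0.0422  xtop 0.6064  xr 0.5958 0.6213
  y 0.0410 top 0.0423  xtop 0.6052  xr 0.5947 0.6202
  y 0.0584 top 0.0423  xtop 0.6042  xr 0.5935 0.6189
7255 y 0.09084275474307811 0.21472790834429908
  y 0.0997 top 0.0421  xtop 0.5962  xr 0.5817 0.6110
  y 0.1174 top 0.0423  xtop 0.5970  xr 0.5863 0.6117
  y 0.1351 top 0.0421  xtop 0.5971  xr 0.5865 0.6117
  y 0.1528 top 0.0422  xtop 0.5965  xr 0.5856 0.6113
  y 0.1705 top 0.0422  xtop 0.5948  xr 0.5832 0.6101
  y 0.1882 top 0.0421  xtop 0.5923  xr 0.5806 0.6082
  y 0.2059 top 0.0422  xtop 0.5897  xr 0.5780 0.6052
```

View pics/w13.png

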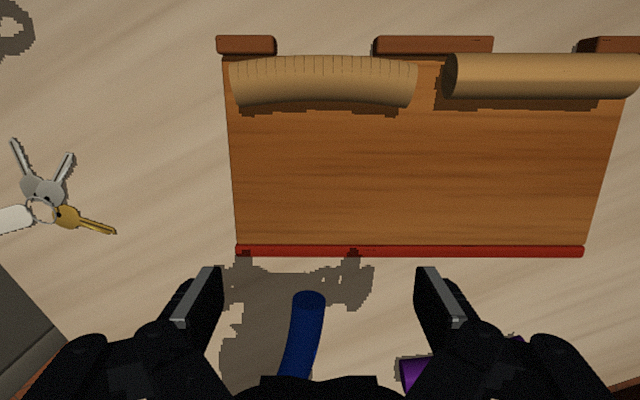

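View pics/s13.png

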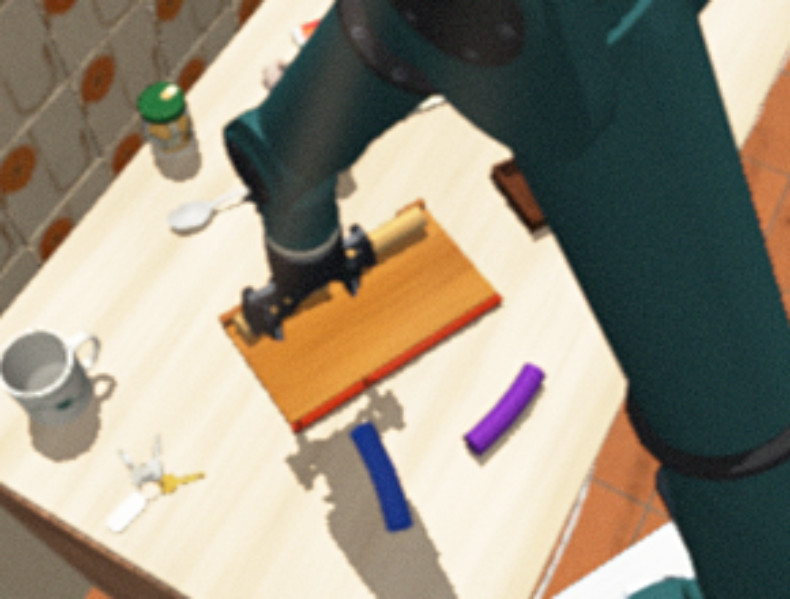

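Both pins lie level (tops at 42 mm) at the lip. The bowed one's middle is at about (0.598, 0.152). I'll move over it and turn the jaws across it.

```bash
python3 -m crank '[[46,2,5,0,0,0,-1],[46,2,5,0,0,0,-1],[0,0,5,0,0,-8.5,-1],[0,0,5,0,0,-8.5,-1],[0,0,0,0,0,-8.5,-1],[0,0,0,0,0,-8.5,-1],[0,0,0,0,0,-8.5,-1],[0,0,0,0,0,-8.5,-1],[0,0,0,0,0,-8.5,-1],[0,0,0,0,0,-8.5,-1],[0,0,0,0,0,-8.5,-1],[0,0,0,0,0,-8.5,-1]]'
python3 -m crank '[[0,0,0,0,0,-5,-1],[0,0,0,0,0,0,-1]]'
python3 to.py .598 .152 .012 93.8
```

```text
t: 14.8
position: [0.5964, 0.1517, 0.1023]
tool_rot: [-2.234, -2.206, 0.003]
wrist_force: [-0.8, -0.4, -0.3]
finger_gap: 0.0857
t: 15.0
position: [0.5965, 0.1515, 0.1025]
tool_rot: [-2.143, -2.294, 0.002]
wrist_force: [0.6, -0.6, 0.3]
finger_gap: 0.0857
pos [0.5965 0.1515 0.1025] head 93.88 tilt 0.16 gap 0.08573609485083124
shift mm [ 0.4  1.8 90.4] turn z 0.08 j [-0.17  0.63 -0.22  1.94  0.23  0.6  -0.47]
```

```bash
python3 -m crank '[[0,2,25,0,0,0,-1],[0,0,25,0,0,0,-1],[0,0,20,0,0,0,-1],[0,0,10,0,0,0,-1],[0,0,8,0,0,0,-1],[0,0,0,0,0,0,-1]]'
python3 look.py wrist w14.png; python3 look.py side s14.png;python3 to.py .598 .152 .012 93.8
```

```text
t: 15.6
position: [0.5985, 0.1519, 0.0152]
tool_rot: [-2.144, -2.295, 0.002]
wrist_force: [-0.1, -0.3, 0.9]
finger_gap: 0.0857
15.65
15.7
pos [0.5995 0.1523 0.0167] head 93.92 tilt 0.05 gap 0.08533774258835107
shift mm [-0.2 -1.5  4.7] turn z 0.12 j [-0.21  0.76 -0.17  1.96  0.27  0.44 -0.5 ]
```

View pics/w14.png

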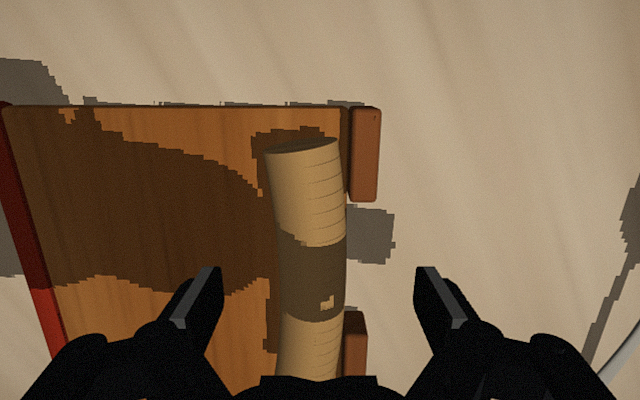

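Run:
```python
from h import *
z=np.load('last_wrist.npz');c=(z['K'],z['r'],z['p'])
for X in [(.5995,.1523,.016),(.6125,.1523,.011),(.6125,.187,.011),(.6145,.118,.011),(.598,.152,.041),(.645,.155,.02)]: print(X,pix(c,X).round())
P=cloud(c,z['d']);
for u,v in((345,195),(375,195),(365,315),(350,315),(340,250),(275,250)): print(u,v,P[v,u].round(4))
```

```text
(0.5995, 0.1523, 0.016) [319. 266.]
(0.6125, 0.1523, 0.011) [345. 262.]
(0.6125, 0.187, 0.011) [352. 196.]
(0.6145, 0.118, 0.011) [343. 320.]
(0.598, 0.152, 0.041) [315. 297.]
(0.645, 0.155, 0.02) [416. 271.]
345 195 [0.6094 0.187  0.0101]
375 195 [0.6211 0.1915 0.0213]
365 315 [ 0.6286  0.1129 -0.0007]
350 315 [0.6191 0.1171 0.0056]
340 250 [0.6069 0.1712 0.035 ]
275 250 [0.5777 0.1568 0.0111]
```

The notch spans y 0.117–0.188, so the finger is centred in it. I'll go 3 mm lower and close.

```bash
python3 -m crank '[[0,-1,3,0,0,0,-1],[0,0,0,0,0,0,0],[0,0,0,0,0,0,0.3],[0,0,0,0,0,0,0.6],[0,0,0,0,0,0,1],[0,0,0,0,0,0,1],[0,0,0,0,0,0,1],[0,0,0,0,0,0,1],[0,0,0,0,0,0,1],[0,0,0,0,0,0,1]]' 35
python3 look.py wrist w15.png;python3 to.py .598 .152 .012 93.8
```

```text
t: 16.7
position: [0.5981, 0.152, 0.0136]
tool_rot: [2.144, 2.296, -0.0]
wrist_force: [-1.1, -1.0, 5.6]
finger_gap: 0.0289
16.75
pos [0.5981 0.152  0.0136] head 93.94 tilt 0.01 gap 0.028836923769797997
shift mm [ 0.  -0.1  1.6] turn z 0.14 j [-0.21  0.76 -0.16  1.96  0.27  0.44 -0.51]
```

View pics/w15.png

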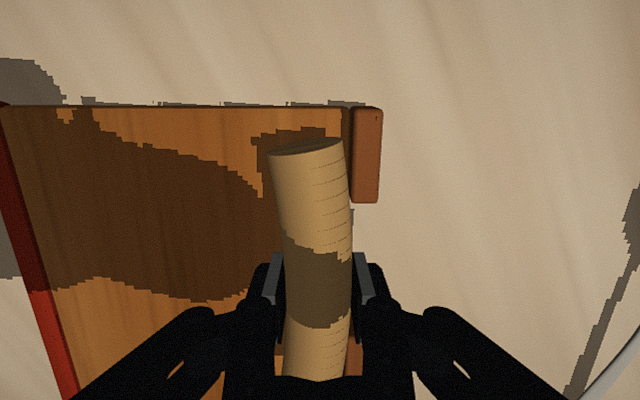

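Gripped: gap 28.9 mm, pin between the pads. Lifting.

```bash
python3 -m crank '[[0,0,-8,0,0,0,1],[0,0,-15,0,0,0,1],[0,0,-25,0,0,0,1],[0,0,-30,0,0,0,1],[0,0,-30,0,0,0,1],[0,0,0,0,0,0,1]]'
python3 look.py wrist w16.png;python3 look.py side s16.png;python3 to.py .574 -.2615 .12 87.6
```

```text
t: 17.35
position: [0.6014, 0.1532, 0.1264]
tool_rot: [2.141, 2.293, 0.013]
wrist_force: [0.7, -0.5, -2.1]
finger_gap: 0.0292
17.4
17.45
pos [0.5986 0.152  0.1227] head 93.93 tilt 0.14 gap 0.029025206296123866
shift mm [-410.9  -52.9    2.3] turn z 6.33 j [-0.16  0.6  -0.23  1.93  0.22  0.63 -0.46]
```

View pics/w16.png

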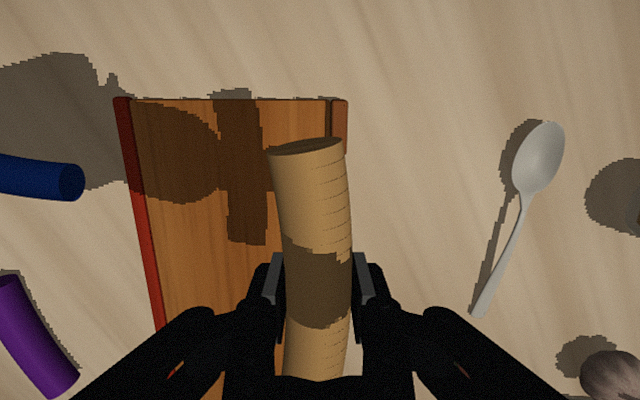

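```bash
python3 -m crank '[[-25,-4,0,0,0,0,1],[-36,-4.5,0,0,0,0,1],[-36,-4.5,0,0,0,0,1],[-36,-4.5,0,0,0,0,1],[-36,-4.5,0,0,0,0,1],[-36,-4.5,0,0,0,0,1],[-36,-4.5,0,0,0,0,1],[-36,-4.5,0,0,0,0,1],[-36,-4.5,0,0,0,0,1],[-36,-4.5,0,0,0,0,1],[-36,-4.5,0,0,0,0,1],[-26,-4,0,0,0,0,1]]'
python3 -m crank '[[0,0,0,0,0,6.3,1],[0,0,0,0,0,0,1]]'
python3 look.py wrist w17.png;python3 look.py top t17.png;python3 to.py .574 -.2615 .015 87.6
```

```text
t: 18.65
position: [0.5716, -0.2647, 0.1197]
tool_rot: [-2.145, -2.292, 0.003]
wrist_force: [0.8, -0.0, -0.6]
finger_gap: 0.0288
t: 18.85
position: [0.5718, -0.2628, 0.1197]
tool_rot: [-2.268, -2.171, 0.003]
wrist_force: [0.7, 0.6, -1.0]
finger_gap: 0.0287
18.9
18.95
pos [ 0.5728 -0.2605  0.1203] head 87.83 tilt 0.13 gap 0.02870854382895313
shift mm [ -1.1   1.4 105.3] turn z 0.23 j [ 0.52  0.62 -0.24  1.9   0.22  0.65  0.11]
```

View pics/w17.png

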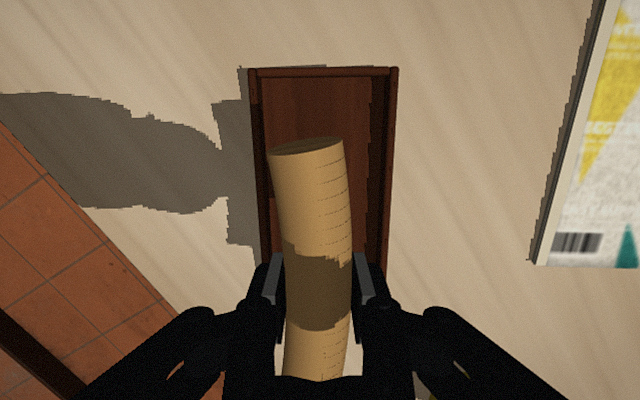

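View pics/t17.png

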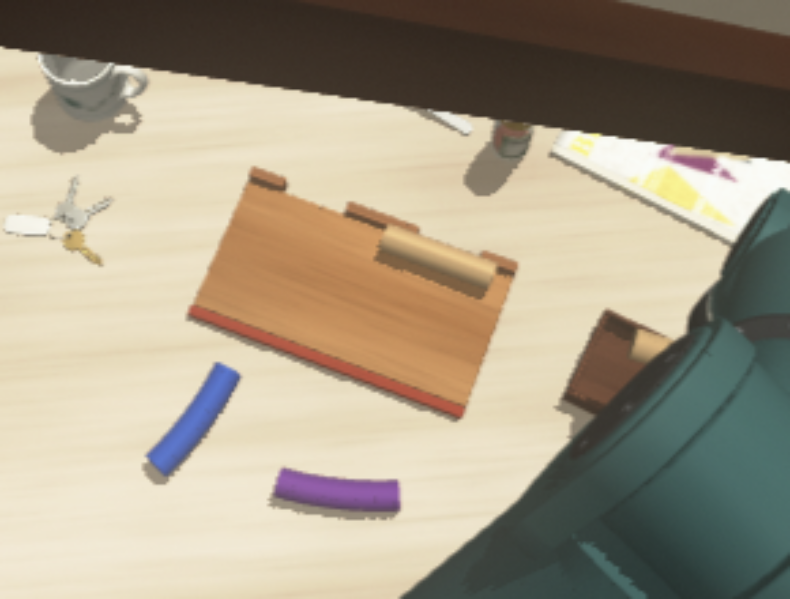

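Run:
```python
from h import *
z=np.load('last_wrist.npz');c=(z['K'],z['r'],z['p']);P=cloud(c,z['d']);X,Y,Z=[P[...,i] for i in range(3)]
hsv=cv2.cvtColor(z['im'],cv2.COLOR_RGB2HSV)
for y in (-.24,-.22,-.2,-.185,-.178):
    m=(abs(Y-y)<.004)&(X>.5)&(X<.65)&(Z>.021)&(Z<.035)
    x=X[m]; print(y,len(x),np.percentile(x[x<.575],[5,50,95]).round(4) if (x<.575).any() else '',np.percentile(x[x>.575],[5,50,95]).round(4) if (x>.575).any() else '')
m=(Z>.021)&(Z<.035)&(X>.54)&(X<.6)&(Y>-.2)&(Y<-.15);print(np.percentile(Y[m],[2,50,98]))
m=(Z<.014)&(Z>0.002)&(X>.55)&(X<.6)&(Y<-.18)&(Y>-.25);print(np.median(Z[m]))
```

```text
-0.24 205 [0.528  0.5313 0.5335] [0.6214 0.6236 0.6266]
-0.22 224 [0.5288 0.532  0.5342] [0.622  0.6242 0.6274]
-0.2 246 [0.5293 0.5324 0.5348] [0.6227 0.6248 0.6283]
-0.185 257 [0.5298 0.533  0.5353] [0.6232 0.6254 0.6285]
-0.178 539 [0.5302 0.5344 0.5723] [0.5815 0.6151 0.6282]
[-0.17526531 -0.17190967 -0.16843506]
0.006617203552524209
```

```bash
python3 -m crank '[[-2,4,25,0,0,0,1],[-1,0,25,0,0,0,1],[0,0,25,0,0,0,1],[0,0,15,0,0,0,1],[0,0,10,0,0,0,1],[0,0,5,0,0,0,1],[0,0,3,0,0,0,1],[0,0,0,0,0,0,1]]'
python3 look.py wrist w18.png;python3 to.py .578 -.264 .009 87.6
```

```text
t: 19.75
position: [0.5777, -0.2649, 0.0137]
tool_rot: [2.266, 2.175, 0.001]
wrist_force: [-0.0, -0.7, -0.9]
finger_gap: 0.0286
19.8
pos [ 0.5778 -0.265   0.014 ] head 87.65 tilt 0.07 gap 0.0288565194752394
shift mm [1.  0.1 5. ] turn z 0.05 j [ 0.48  0.77 -0.18  1.92  0.28  0.47  0.06]
```

View pics/w18.png

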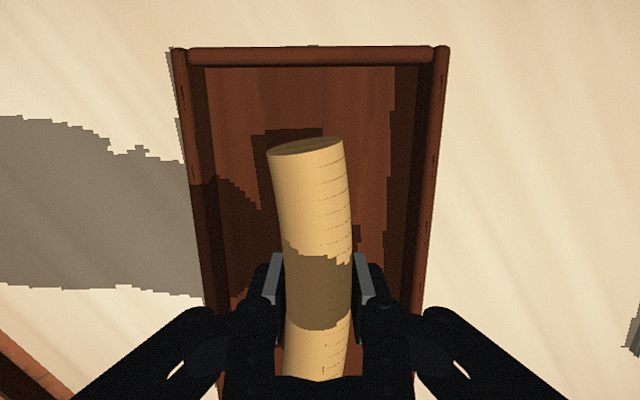

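```bash
python3 -m crank '[[0,0,1.5,0,0,0,1],[0,0,1.5,0,0,0,1],[0,0,1.5,0,0,0,1],[0,0,0,0,0,0,1]]'
python3 to.py .578 -.264 .009 87.6
```

```text
t: 20.2
position: [0.5772, -0.2649, 0.0087]
tool_rot: [-2.267, -2.175, 0.0]
wrist_force: [-0.7, 0.1, -0.7]
finger_gap: 0.0291
pos [ 0.5772 -0.2649  0.0087] head 87.64 tilt 0.01 gap 0.029069789485327464
shift mm [ 0.9  0.8 -0.3] turn z 0.04 j [ 0.48  0.78 -0.17  1.92  0.28  0.46  0.06]
```

```bash
python3 -m crank '[[0,0,1,0,0,0,1],[0,0,0,0,0,0,1],[0,0,0,0,0,0,0.2],[0,0,0,0,0,0,0.05],[0,0,0,0,0,0,0.05],[0,0,0,0,0,0,0.05],[0,0,0,0,0,0,0.05]]'
python3 to.py .578 -.264 .009 87.6; python3 look.py wrist w19.png
```

```text
t: 20.9
position: [0.5773, -0.2649, 0.0077]
tool_rot: [-2.267, -2.175, 0.0]
wrist_force: [0.7, 0.3, 0.5]
finger_gap: 0.0403
pos [ 0.5773 -0.2649  0.0077] head 87.64 tilt 0.01 gap 0.0402925261208521
shift mm [ 0.9  0.7 -1.3] turn z 0.04 j [ 0.48  0.78 -0.17  1.92  0.28  0.46  0.06]
20.95
```

View pics/w19.png

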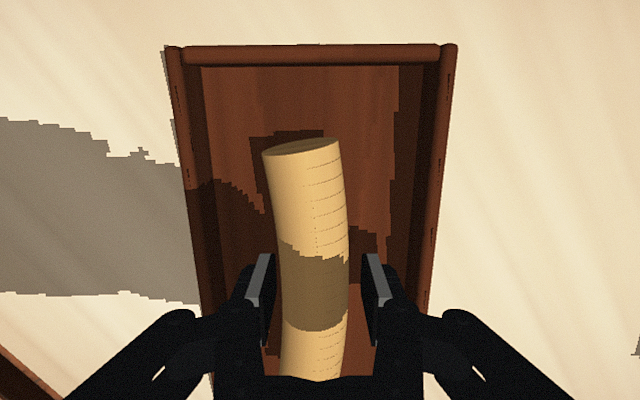

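Released, and the pin rests in the tray. I'll retreat upward and check.

```bash
python3 -m crank '[[0,0,-10,0,0,0,0.05],[0,0,-20,0,0,0,0.05],[0,0,-40,0,0,0,0.05],[0,0,-40,0,0,0,0.05],[-40,0,-40,0,0,0,0.05],[-45,0,-10,0,0,0,0.05],[-45,0,0,0,0,0,0.05],[-45,0,0,0,0,0,0.05],[-30,0,0,0,0,0,0.05],[0,0,0,0,0,0,0.05]]'
python3 to.py .578 -.264 .009 87.6; python3 look.py wrist w20.png; python3 look.py side s20.png; python3 look.py top t20.png
python3 pin.py side; python3 pin.py top
```

```text
t: 21.95
position: [0.5659, -0.4731, 0.1637]
tool_rot: [2.274, 2.162, -0.006]
wrist_force: [0.3, -0.4, -0.4]
finger_gap: 0.0406
pos [ 0.5659 -0.4731  0.1637] head 87.12 tilt 0.31 gap 0.04059856608001419
shift mm [210.3   1.6 153.6] turn z -0.48 j [ 0.79  0.68 -0.25  1.62  0.21  0.86  0.41]
22.0
22.05
22.1
270 y -0.051322045019721985 0.06916301160069332
  y -0.0427 top 0.0423  xtop 0.6094  xr 0.5934 0.6234
  y -0.0255 top 0.0432  xtop 0.6073  xr 0.5931 0.6193
  y -0.0083 top 0.0431  xtop 0.6075  xr 0.5923 0.6213
  y 0.0089 top 0.0433  xtop 0.6062  xr 0.5917 0.6169
  y 0.0261 top 0.0441  xtop 0.6036  xr 0.5895 0.6180
  y 0.0433 top 0.0429  xtop 0.6000  xr 0.5885 0.6161
  y 0.0606 top 0.0425  xtop 0.6039  xr 0.5899 0.6161
408 y -0.052570486932138234 0.06716028831399973
  y -0.0440 top 0.0429  xtop 0.6113  xr 0.5970 0.6237
  y -0.0269 top 0.0443  xtop 0.6085  xr 0.5930 0.6232
  y -0.0098 top 0.0445  xtop 0.6062  xr 0.5934 0.6224
  y 0.0073 top 0.0427  xtop 0.6057  xr 0.5914 0.6200
  y 0.0244 top 0.0430  xtop 0.6031  xr 0.5904 0.6195
  y 0.0415 top 0.0434  xtop 0.6010  xr 0.5896 0.6182
  y 0.0586 top 0.0439  xtop 0.6026  xr 0.5880 0.6147Traceback (most recent call last):
  File "pin.py", line 7, in <module>
    q=P[m]; print(len(q),"y",q[:,1].min(),q[:,1].max())
                             ~~~~~~~~~~^^
    return umr_minimum(a, axis, None, out, keepdims, initial, where)
ValueError: zero-size array to reduction operation minimum which has no identity
Traceback (most recent call last):
  File "pin.py", line 7, in <module>
    q=P[m]; print(len(q),"y",q[:,1].min(),q[:,1].max())
                             ~~~~~~~~~~^^
ValueError: zero-size array to reduction operation minimum which has no identity
```

View pics/w20.png

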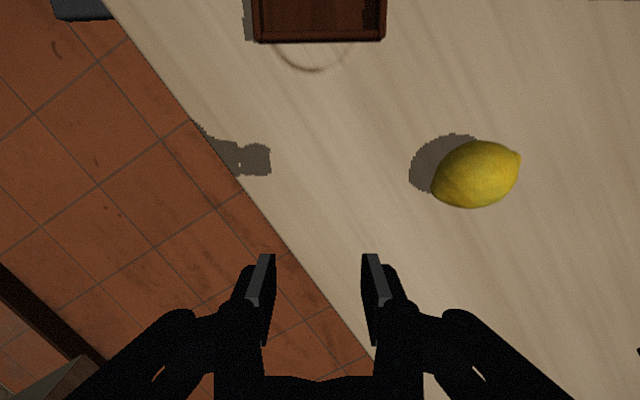

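View pics/s20.png

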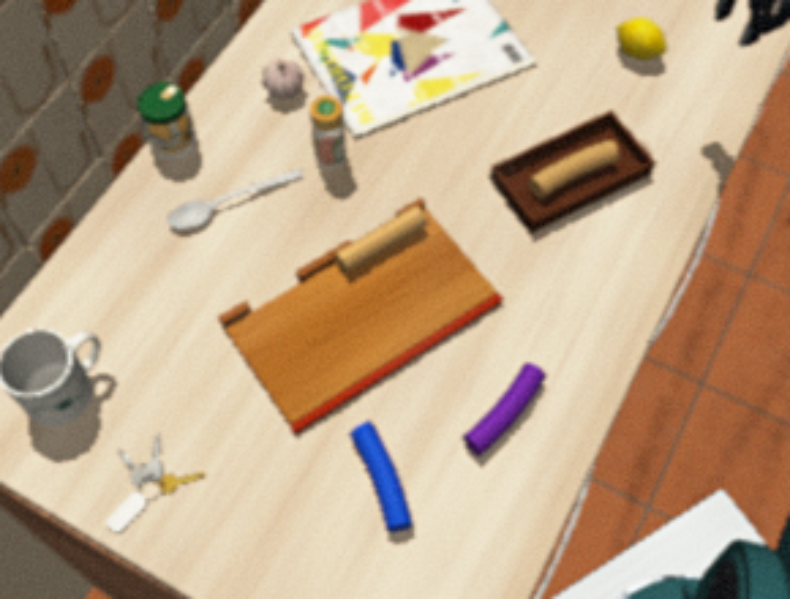

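View pics/t20.png

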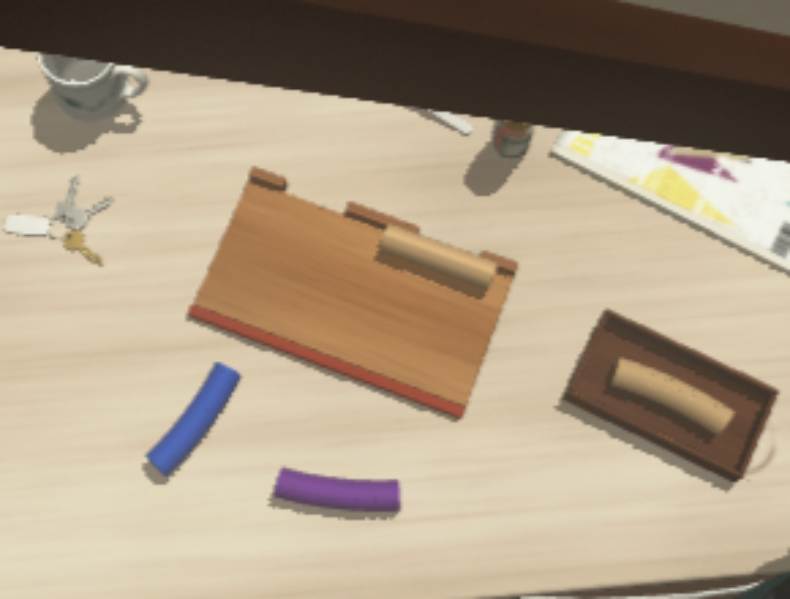

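The side and top views show the true pin against the lip at about (380,240) in the side crop, with its centre x≈0.605 against 0.605 expected. The bowed pin lies flat in the tray at about (575,168), and the mug, spoon, jar and decoys haven't moved. I'm handing it in.

```bash
python3 -c "
from rig import ticket,telemetry
print(telemetry.read_state()['t'],ticket.job_done())"
```

```text
the job is handed in; nothing more can be done
22.1 None
```

I rolled both pins to the lip with open upright fingers. The right one rolled evenly; the left one was visibly bowed, and its bow swung round as it rolled. I then gripped the left pin through the lip notch, laid it in the dark tray and left the true pin on the board. I handed in at t = 22.1 s of the 69 s allowed.

- **Contact with the lip:** each pin met the lip with about 3 N, and both lay level there, with tops at 42 mm.
- **Final views (side and top):** the true pin's centre is at x ≈ 0.605 m, against 0.605 m expected when touching the lip. The bowed pin lies inside the tray walls. The mug, spoon, jar and the blue and purple look-alikes look unmoved, judged by eye. The gripper is clear of everything.
- **Limits of the checks:**
  - The true pin's contact at the end rests on camera and depth measurements good to about 2 mm; I did not touch it again.
  - I judged the wobble from the bow's changing direction in the wrist pictures and did not measure any lift in mid-roll.
  - My final measuring script stopped with an error in the left lane, because that lane was empty by then. It had already given the true pin's numbers.

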